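Medicine box: hook the lid shut, pile the pill cases on it

ROBOT

A 6-joint arm with a two-finger parallel gripper is mounted at the origin on the work surface. World frame = base frame: x ahead of the robot, y to its left, z up, the work surface at z = 0. Lengths are in mm, angles in rad, forces in N, time in s.
With the tool pointing down it reaches from about 300 to 850 mm from the base axis. Payload 4.2 kg.
Tool frame: the origin (TCP) lies midway between the tips of the shut fingers; the grasp point (between the pads) lies robot.tcp_to_grasp behind it (robot.tcp_to_grasp is the distance from the TCP to the grasp point, in mm); z points along the fingers, y is the line along which they close (so a half turn about z gives the same grasp; the last joint's range is limited). The gripper opens to 91 mm and grips with 3 to 60 N. Pads are 32 mm wide; open, the fingers measure 118 mm over their backs; the gripper's body (76 mm by 178 mm) begins 60 mm behind the grasp point.
Start: joints at [-1.196, 0.32, 1.565, -0, 1.257, -0.02], TCP at [221.163, -530.783, 213.976] pointing down, gripper open.
Joint ranges: [-3.11, 3.11], [-0.84, 2.01], [0.21, 2.61], [-1.34, 4.49], [0.05, 2.63], [-2.56, 2.56]. Speed limits (rad/s): [2.57, 2.57, 3.14, 3.14, 3.14, 3.14].

INTERFACE

Orientations are given as a 3x3 rotation matrix whose columns are the frame's x, y, z axes.
In Python, from cell import robot gives the robot as it stands. The module is installed in compiled form; this text tells all that it offers.
- The arm moves only by the tool apply_moves, never from a script. Its argument "targets" is a list of rows, each a list of 5 numbers: the shift along the world's x, y, z in m, then the turn about the world's z in rad, then the closure, from -1 (fully open) to 1 (shut). In form: [[tx, ty, tz, twist, gripper], ...]. A call has 1 to 5 rows; each row is the pose to reach, as a shift and turn from the pose commanded when the call began; what a row does not reach only later rows make up. A row lasts 1/8 s, in which the tool goes at most 62.5 mm and 10.7 degrees, less where a joint would pass 70% of its speed; a pose out of reach is approached as far as the arm can. A call with a gripper value outside its range is refused whole. The fingers move at their own pace and stop on an object; the grip force is fixed at half the most. Time passes only in rows, so rows that repeat a pose let the fingers close. It gives the time, the measured TCP pose, the force, the opening and the grip force at its end, in the units of the state.
- robot.get_obs(): the state, without advancing time (a new reading comes with each control period).
- robot.read_camera(name): name is "side" or "top"; returns the picture (420x560x3 uint8, red, green, blue); there is no depth.
- robot.camera_model(name): a dict with "K" (3x3 intrinsics, pixels), "camera_from_world" (4x4, takes a point from world to camera coordinates). Camera axes: x right, y down, z forward; pixel columns grow to the right and rows downward; lengths in mm; the calibration is good to about 2 mm. A picture is of the moment at which its call begins. camera_model takes no time and is no camera call.
- robot.job_done(): hands the job in; it is judged then, once.
The state is a dict: "time_s": time; "qpos": joint angles; "joint_velocities": joint speeds; "joint_torque": joint torques, N m; "tcp_pos": TCP position; "tcp_rot": TCP orientation; "contact_force": force on the tool from outside, world axes, zero at the start; "moment": the same for the moment, N m; "opening": finger opening in mm; "finger_force": force on a finger pad.
Only numpy, scipy, OpenCV 4.12 (cv2) and the standard library are available. Lean on these libraries where they do the work, as an engineer would, in place of code of your own. Each camera call takes 0.05 s, during which the arm holds its last target. There are 200 camera calls.

TASK

Shut the medicine box for the night and lay out the pill cases on it: take the hook pole from its rest, hook it down into the ring on the raised lid, pull the lid fully shut with it, keeping the hook in the ring until the lid is closed, and lay the pole back on its rest as it was. Once the lid is shut, stack all the flat white cases that are on the table squarely, edges flush, into one pile in the middle of the lid; leave the other bedside things standing where they are, and if a case gets knocked out of place on the way, put it right.

Things in the scene. Friction and masses are not known exactly. Their poses are not given: they have to be found in the camera images.
- case0: flat white plastic pill case, 84 mm (its x) by 60 mm (its y) by 12 mm thick, about 60 g; origin at the centre of its underside, z up. All cases are alike; None means this one is absent today (or is in the fingers)
- case1: flat white plastic pill case, 84 mm (its x) by 60 mm (its y) by 12 mm thick, about 60 g; origin at the centre of its underside, z up. All cases are alike; None means this one is absent today (or is in the fingers)
- case2: flat white plastic pill case, 84 mm (its x) by 60 mm (its y) by 12 mm thick, about 60 g; origin at the centre of its underside, z up. All cases are alike; None means this one is absent today (or is in the fingers)
- case3: flat white plastic pill case, 84 mm (its x) by 60 mm (its y) by 12 mm thick, about 60 g; origin at the centre of its underside, z up. All cases are alike; None means this one is absent today (or is in the fingers)
- keep_box: wooden medicine box fixed to the table, open at the top: 170 mm (its x) by 210 mm (its y), rim 90 mm high; origin at the centre of its underside; its x points away from the robot, to the hinge side. The lid, a panel 170 by 210 by 6 mm, stands open and leans back behind it; hinge line at x = +85, z = 90 mm, along the box's y. A ring sits at the middle of the lid's free edge
- lid_place (a point): point fixed to the box, over its middle, 96 mm above the table: where the centre of the lid's top face is once the lid is shut (the shut top is 170 by 210 mm, flat and bare). The pile of cases goes on the lid about there; each case's centre within 60 mm (x) and 80 mm (y) of it. Axes as the box
- lid (a joint): angle of the lid in rad: 0 fully shut, 1.75 to 1.95 at the start. A stiff hinge: the lid stays where it is left; 1 to 2 N at the ring pulls it down. With the lid at angle A, ring has turned by A about the hinge line (up and back) from its place when shut, which in the box's frame is x = -104, y = 0, z = 66 mm
- ring (a point): centre of the ring: 6 mm round steel bar, 44 mm clear inside, 56 mm outside, joined to the lid's free edge. From there it reaches outwards, bent 55 degrees from the lid's plane to the lid's inner side: with the lid up it leans to the robot, 45 to 57 degrees above level, and is entered from above; with the lid shut it hangs before the box, 55 degrees below level. Axes: those of the lid
- pole: hook pole, 206 mm long, about 90 g: dark wooden handle 14 mm wide (y), 20 mm high (z), and a 6 mm aluminium rod whose end is bent down square as a hook. Origin on the handle's centre line, near the balance point; x points to the hook. Handle from x = -88 to +52 mm; the rod's centre line goes on at z = 0 to x = 115 mm and there turns down (-z) 30 mm (tip at z = -33 mm)
- hook (a point): point on the downturned prong of the pole, at x = 115 mm, z = -18 mm in the pole's frame
- pole_rest: grey stand fixed to the table: base plate 150 by 60 by 8 mm, two fork yokes 8 mm thick at its x = -65 and +41 mm, each with a slot 24 mm wide, open upwards, between prongs 72 mm high. The pole's handle lies along the rest's x on the slots' floors, hook down at +x, the pole's origin 60 mm above the rest's (which is at table height). Grip it from above between the yokes
- pills0: amber pill bottle with a white twist cap, standing on the turntable, 39 mm across and 74 mm high, origin at the centre of its underside; a bystander
- pills1: amber pill bottle with a white twist cap, standing on the turntable, 39 mm across and 74 mm high, origin at the centre of its underside; a bystander
- pills2: amber pill bottle with a white twist cap, standing on the turntable, 39 mm across and 74 mm high, origin at the centre of its underside; a bystander
- turntable: round plastic turntable, 190 mm across, rim 26 mm high, its floor 18 mm above the table; origin at its centre at table height; it turns easily; a bystander
- cup: white ceramic cup, 80 mm across, 85 mm high, origin at the centre of its underside; a bystander
- opener: green hard silicone jar opener, a low cone 90 mm across and 28 mm high, origin at the centre of its underside; a bystander
- balm: aluminium tube of lip balm standing on end, 21 mm across, 62 mm high, origin at the centre of its underside; a bystander
Things that resemble listed ones, but are neither listed nor needed, are in the scene too. What is shaped like the case3 but brown is not meant.

How it is judged (in metres and radians):
On the way, in this order (a step that is already met when the one before it is completed fails the run):
1. the pole's hook is in the ring of the raised lid (distance between hook and ring below 0.032 m and value of joint lid above 1.4 rad), for 0.2 s.
2. the lid has been pulled shut with the hook still in the ring (distance between hook and ring below 0.032 m and value of joint lid below 0.06 rad), for 0.2 s.
At the end, for the whole second after the job is handed in: All present cases lie flat in one pile on the shut lid, centres within 8 mm and turned within 8 degrees of each other; lid shut (below 0.06 rad); pole level, hook down, on its rest: origin within 30 mm of the rest's in plan, 54 to 66 mm above the table (horizontal distance between case0 and case1 below 0.008 m and angle between the x axis of case0 and the x axis of case1, either way round below 0.14 rad and horizontal distance between each of case0, case1 and case2 below 0.008 m and angle between the x axis of each of case0, case1 and the x axis of case2, either way round below 0.14 rad and horizontal distance between each of case0, case1, case2 and case3 below 0.008 m and angle between the x axis of each of case0, case1, case2 and the x axis of case3, either way round below 0.14 rad and angle between each of case0, case1, case2, case3's own z axis and vertical below 0.08 rad and x of case0 in the frame of lid_place between -0.06 and 0.06 m and y of case0 in the frame of lid_place between -0.08 and 0.08 m and z of case0 in the frame of lid_place between -0.008 and 0.045 m and x of case1 in the frame of lid_place between -0.06 and 0.06 m and y of case1 in the frame of lid_place between -0.08 and 0.08 m and z of case1 in the frame of lid_place between -0.008 and 0.045 m and x of case2 in the frame of lid_place between -0.06 and 0.06 m and y of case2 in the frame of lid_place between -0.08 and 0.08 m and z of case2 in the frame of lid_place between -0.008 and 0.045 m and x of case3 in the frame of lid_place between -0.06 and 0.06 m and y of case3 in the frame of lid_place between -0.08 and 0.08 m and z of case3 in the frame of lid_place between -0.008 and 0.045 m and value of joint lid below 0.06 rad and horizontal distance between pole and pole_rest below 0.03 m and z of pole in the frame of pole_rest between 0.054 and 0.066 m and angle between pole's own z axis and vertical below 0.15 rad); the robot touches nothing.
It fails at once if a bystander is knocked over (angle between any of pills0, pills1, pills2, cup, opener, balm's own z axis and vertical above 0.6 rad).
It fails at once if a bystander is pushed more than 6 cm from its place (distance of any of pills0, pills1, pills2, cup, opener, balm from where it was at the start of the episode above 0.06 m).
Of case0, case1, case2, case3 only 3 to 4 are there at a start; the rules pass over those that are not, and their reading is None.
At some moment in a run one of case0, case1, case2, case3 may be knocked a few centimetres aside while the robot is not near it.
It also fails if it takes over 210 s, if anything falls off the work surface, if the arm or the gripper's body presses on something with over 40 N, if the wrist force passes 120 N, or if a joint passes its speed limit or range.

## Working session

There is one attempt and no reset: what is moved stays moved. The work goes in short steps, Python scripts to look and compute and a tool call to move; the robot and the scene stay as the last step left them, time stands still between calls to the robot, and variables do not carry over. Pictures are saved under pics/ and viewed, at most 14 in all, crops included, and the job is handed in when it is done.

Besides the shell and the picture viewer there is one more tool, called after "Call:" as name(argument=value, ...) on one line, values as JSON. apply_moves: Moves the arm, as the interface text tells. Its arguments: {"type":"object","properties":{"targets":{"type":"array","items":{"type":"array","items":{"type":"number"}}}},"required":["targets"]}

```bash
mkdir -p pics; python3 - <<'E'
from cell import robot
import cv2,numpy as np
np.set_printoptions(precision=4,suppress=True)
for n in("top","side"):
    im=robot.read_camera(n); cv2.imwrite(f"pics/{n}0.png",im[:,:,::-1])
    m=robot.camera_model(n); print(n,m["K"],m["camera_from_world"])
o=robot.get_obs(); print(o); print(robot.tcp_to_grasp)
E
```

```text
top [[409.161    0.     280.3526]
 [  0.     409.161  211.0131]
 [  0.       0.       1.    ]] [[  -0.0017   -0.9999    0.013   -16.0992]
 [  -0.994     0.0003   -0.1098  521.5435]
 [   0.1098   -0.0131   -0.9939 1007.7195]
 [   0.        0.        0.        1.    ]]
side [[405.6204   0.     278.6585]
 [  0.     405.6204 214.5585]
 [  0.       0.       1.    ]] [[ -0.8207  -0.5714  -0.0042 426.2006]
 [ -0.3047   0.4438  -0.8428 233.4326]
 [  0.4834  -0.6904  -0.5383 804.8017]
 [  0.       0.       0.       1.    ]]
{'time_s': 0.1, 'qpos': array([-1.196 ,  0.3202,  1.5656, -0.    ,  1.2574, -0.02  ]), 'joint_velocities': array([ 0.0001, -0.001 , -0.0024,  0.0017,  0.0013, -0.0013]), 'joint_torque': array([ -0.0007, -41.3334, -23.251 ,   0.0728,   0.0422,  -0.0001]), 'tcp_pos': array([ 220.9959, -530.3505,  213.2081]), 'tcp_rot': array([[ 0.9231,  0.3846, -0.0006],
       [ 0.3846, -0.9231,  0.0014],
       [ 0.    , -0.0016, -1.    ]]), 'contact_force': array([-0.8504,  0.6146, -0.3099]), 'moment': array([-0.0035,  0.0445, -0.057 ]), 'finger_force': 0.0, 'opening': 91.27948588322458}
18.8
```

View pics/top0.png

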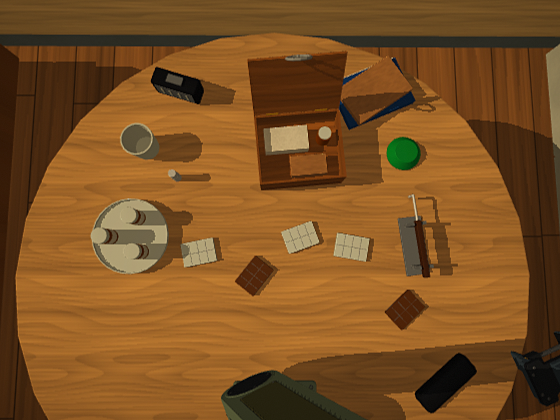

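View pics/side0.png

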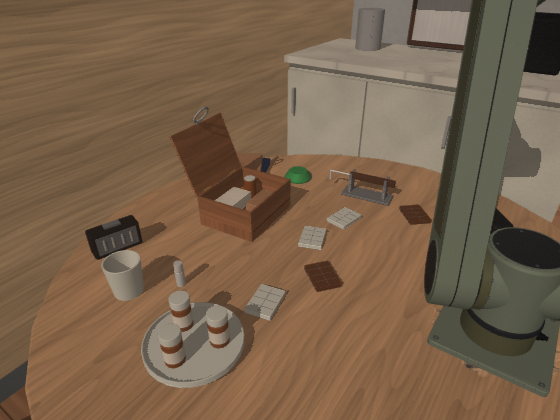

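The white cases are at top-image pixels (200,252), (301,237) and (352,246). Things that could be mistaken for them are the brown bars at (256,275) and (406,309), and the white item inside the open box at (288,139). I choose the three white ones lying on the table. The pole is on its rest at (415,240) with the hook at (412,195). The ring is at top (298,57) and side (200,114).

```bash
cat > h.py <<'E'
import numpy as np,cv2
from cell import robot
np.set_printoptions(precision=3,suppress=True)
def cam(n):
    m=robot.camera_model(n); return m["K"],np.array(m["camera_from_world"])
def ray(n,p):
    K,T=cam(n); d=T[:3,:3].T@np.linalg.inv(K)@[p[0],p[1],1]; return -T[:3,:3].T@T[:3,3],d/np.linalg.norm(d)
def plane(n,p,z):
    c,d=ray(n,p); return c+d*(z-c[2])/d[2]
def proj(n,P):
    K,T=cam(n); q=K@(T[:3,:3]@np.asarray(P,float)+T[:3,3]); return q[:2]/q[2]
def tri(p,q):
    c1,d1=ray("top",p);c2,d2=ray("side",q)
    s=np.linalg.lstsq(np.c_[d1,-d2],c2-c1,rcond=None)[0]; a=c1+s[0]*d1;b=c2+s[1]*d2
    return (a+b)/2,np.linalg.norm(a-b)
def white(im):
    h=cv2.cvtColor(im,cv2.COLOR_RGB2HSV); return ((h[...,1]<95)&(h[...,2]>120)).astype(np.uint8)*255
def cases(im,z=12,amin=300,n="top"):
    m=cv2.morphologyEx(white(im),cv2.MORPH_CLOSE,np.ones((3,3)))
    out=[]
    for c in cv2.findContours(m,cv2.RETR_EXTERNAL,cv2.CHAIN_APPROX_NONE)[0]:
        if cv2.contourArea(c)<amin: continue
        P=np.array([plane(n,p[0],z)[:2] for p in c],np.float32)
        (x,y),(w,h),a=cv2.minAreaRect(P)
        if w<h: w,h,a=h,w,a+90
        out.append((np.array([x,y]),w,h,(a+90)%180-90,c.reshape(-1,2).mean(0)))
    return out
E
python3 - <<'E'
from h import *
t=robot.read_camera("top");s=robot.read_camera("side")
for c in cases(t): print(c)
A=cv2.resize(t[40:200,240:360],None,fx=3,fy=3,interpolation=2)
B=cv2.resize(t[180:300,170:450],(790,339),interpolation=2)[:, :]
cv2.imwrite("pics/cropA.png",np.hstack([A,cv2.resize(s[95:255,165:265],None,fx=3,fy=3,interpolation=2)])[:,:,::-1])
cv2.imwrite("pics/cropB.png",np.vstack([cv2.resize(t[185:285,390:450],(360,600),interpolation=2)])[:,:,::-1])
cv2.imwrite("pics/cropC.png",B[:,:,::-1])
E
```

```text
(array([418.64 , 192.087]), 82.3634033203125, 59.25104522705078, -78.81617546081543, array([198.752, 252.22 ]))
(array([ 431.872, -197.613]), 83.57451629638672, 59.51198959350586, 79.30936431884766, array([351.057, 246.509]))
(array([456.639, -66.608]), 82.47709655761719, 59.33772659301758, -70.06916427612305, array([299.939, 237.   ]))
(array([461.486, 365.057]), 188.3109893798828, 182.177978515625, 36.71291732788086, array([129.455, 235.059]))
```

View pics/cropA.png

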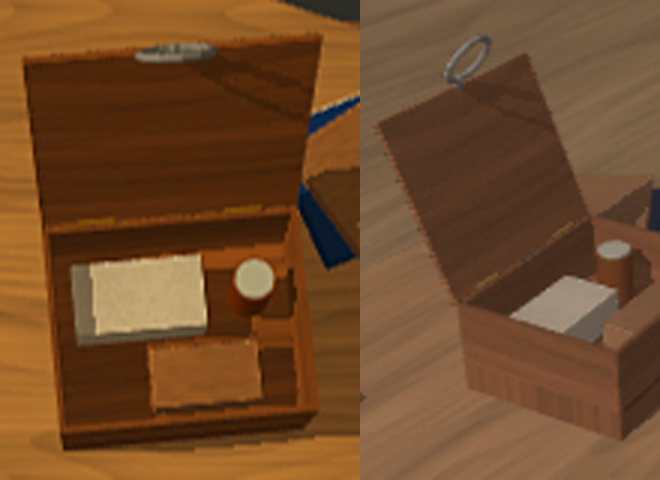

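View pics/cropB.png

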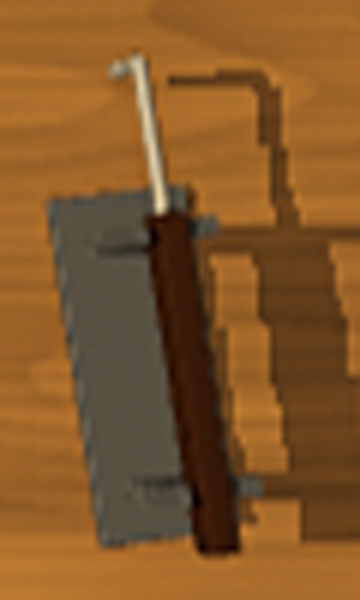

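View pics/cropC.png

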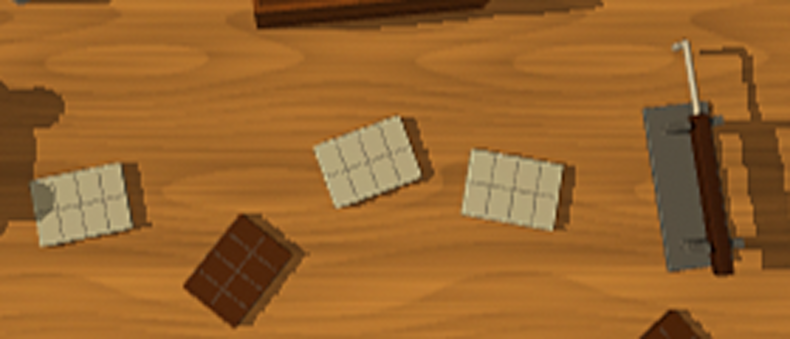

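```bash
python3 - <<'E'
from h import *
f=plane("top",(417.8,220.8),70);b=plane("top",(426.2,277),70);k=plane("top",(412.8,195),60)
print("handle front,rear,bend",f,b,k,np.linalg.norm(f-b))
u=(k-b)[:2];u/=np.linalg.norm(u);print("dir",u,np.degrees(np.arctan2(u[1],u[0])), "origin",b[:2]+88*u, f[:2]-52*u, k[:2]-115*u)
C=[plane("top",(240+x/3,40+y/3),90)[:2] for x,y in((63,434),(318,408),(295,211),(48,229))]
C=np.array(C);print("box corners",C,[np.linalg.norm(C[i]-C[i-1]) for i in range(4)],"mid",C.mean(0),cv2.minAreaRect(C.astype(np.float32)))
r,e=tri((298.7,57.7),(200.7,114.7));print("ring",r,e)
bx=(C[2]+C[3]-C[0]-C[1]);bx/=np.linalg.norm(bx);m=C.mean(0);print("bx",bx,np.degrees(np.arctan2(bx[1],bx[0])))
d=r[:2]-m;print("ring in box",d@bx,d@[-bx[1],bx[0]],r[2])
for A in(1.75,1.85,1.95):
    c,s=np.cos(A),np.sin(A);print(A,85-189*c-24*s,90+189*s-24*c)
E
```

```text
handle front,rear,bend [ 492.892 -350.937   70.   ] [ 357.513 -365.943   70.   ] [ 557.906 -344.497   60.   ] 136.2075166791244
dir [0.994 0.106] 6.108477589454449 origin [ 445.013 -356.578] [ 441.187 -356.47 ] [ 443.559 -356.734]
box corners [[ 578.359   30.489]
 [ 599.643 -174.239]
 [ 763.31  -158.555]
 [ 747.537   43.285]] [np.float64(169.66187639662382), np.float64(205.83109715872675), np.float64(164.41681690961067), np.float64(202.45517522420104)] mid [672.212 -64.755] ((670.9469604492188, -65.47156524658203), (169.66136169433594, 205.7636260986328), 4.468348503112793)
ring [805.451 -50.473 274.772] 1.3442965647871816
bx [0.996 0.085] 4.8906827015720244
ring in box 133.97145172735455 2.871125445527434 274.7722211215663
1.75 95.07284179277953 280.2512492947619
1.85 114.01595177842574 278.29517928612
1.95 132.66914396530038 274.4577260881622
```

Call:
apply_moves(targets=[[0.05,0.035,0,-0.1,-1],[0.1,0.075,0,-0.2,-1],[0.15,0.113,0,-0.288,-1],[0.2,0.15,-0.02,-0.288,-1],[0.2325,0.175,-0.06,-0.288,-1]])

```text
time_s: 0.82
tcp_pos: [456.7, -355.1, 155.1]
tcp_rot: [[0.994, 0.108, 0.005], [0.108, -0.994, -0.003], [0.004, 0.004, -1.0]]
contact_force: [-0.3, -1.0, -0.3]
opening: 91.3
finger_force: 0.0
```

```bash
python3 - <<'E'
from h import *
o=robot.get_obs();print(o["tcp_pos"],o["tcp_rot"],o["time_s"])
s=robot.read_camera("side");t=robot.read_camera("top")
cv2.imwrite("pics/grasp1.png",np.hstack([cv2.resize(s[130:230,300:430],None,fx=3,fy=3),cv2.resize(t[180:280,380:460],None,fx=3,fy=3)])[:,:,::-1])
E
```

```text
[ 456.67  -355.12   155.106] [[ 0.994  0.108  0.005]
 [ 0.108 -0.994 -0.003]
 [ 0.004  0.004 -1.   ]] 0.825
```

View pics/grasp1.png

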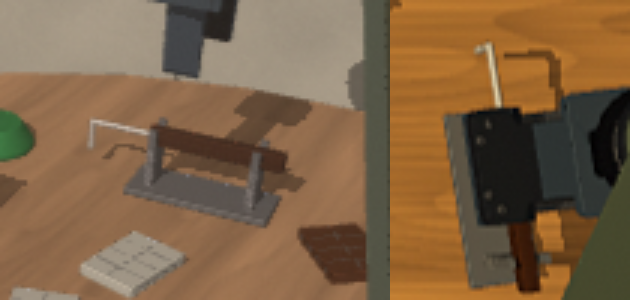

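Call:
apply_moves(targets=[[0.004,0,-0.04,0,-1],[0.004,0,-0.08,0,-1],[0.004,0,-0.112,0,-1],[0.004,0,-0.112,0,-1]])

```text
time_s: 1.42
tcp_pos: [455.8, -355.2, 40.1]
tcp_rot: [[0.994, 0.106, -0.004], [0.106, -0.994, 0.003], [-0.004, -0.004, -1.0]]
contact_force: [0.2, -0.4, -0.0]
opening: 90.7
finger_force: 0.0
```

Call:
apply_moves(targets=[[0,0,0,0,1],[0,0,0,0,1],[0,0,0,0,1],[0,0,0,0,1],[0,0,0,0,1]])

```text
time_s: 2.05
tcp_pos: [457.7, -355.8, 42.2]
tcp_rot: [[0.994, 0.107, 0.0], [0.107, -0.994, -0.0], [0.0, 0.0, -1.0]]
contact_force: [0.9, -0.6, 0.0]
opening: 43.8
finger_force: 0.0
```

Call:
apply_moves(targets=[[0,0,0,0,1],[0,0,0,0,1],[0,0,0,0,1],[0,0,0,0,1],[0,0,0,0,1]])

```text
time_s: 2.68
tcp_pos: [457.7, -355.8, 41.9]
tcp_rot: [[0.994, 0.107, -0.0], [0.107, -0.994, -0.0], [-0.0, 0.0, -1.0]]
contact_force: [-0.4, -1.4, 0.2]
opening: 14.0
finger_force: 30.0
```

Call:
apply_moves(targets=[[0,0,0.03,0,1],[0,0,0.08,0,1],[0,0,0.14,0,1],[0,0,0.2,0,1],[0,0,0.2,0,1]])

```text
time_s: 3.3
tcp_pos: [459.8, -357.4, 247.6]
tcp_rot: [[0.994, 0.107, 0.009], [0.107, -0.994, -0.007], [0.008, 0.008, -1.0]]
contact_force: [0.0, 0.8, -1.2]
opening: 13.6
finger_force: 30.0
```

```bash
python3 - <<'E'
from h import *
s=robot.read_camera("side");t=robot.read_camera("top")
p=robot.get_obs()["tcp_pos"];print(p)
# predicted bend & tip for nominal grip
u=np.array([.994,.107]);
q=np.r_[p[:2]+u*(558.5-457.7),p[2]+18.8]
print(proj("top",q),proj("side",q),proj("side",q-[0,0,33]))
cv2.imwrite("pics/lift.png",np.hstack([cv2.resize(s[40:200,280:410],None,fx=3,fy=3),cv2.resize(t[140:300,380:500],None,fx=3,fy=3)])[:,:,::-1])
E
```

```text
[ 457.373 -355.554  241.876]
[446.689 180.178] [335.6  107.57] [334.797 118.649]
```

View pics/lift.png

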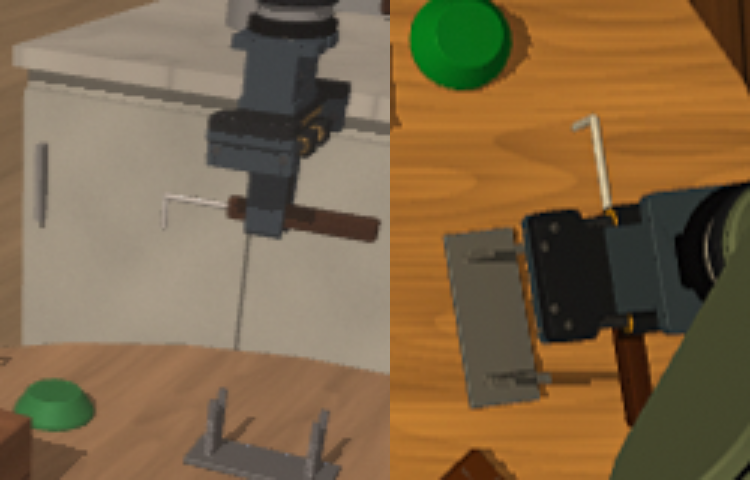

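Call:
apply_moves(targets=[[0,0,0.05,0.15,1],[0.03,0.02,0.09,0.33,1],[0.08,0.055,0.09,0.51,1],[0.13,0.09,0.09,0.69,1],[0.18,0.125,0.09,0.87,1]])

```text
time_s: 4.03
tcp_pos: [638.4, -229.5, 329.0]
tcp_rot: [[0.555, 0.832, -0.005], [0.832, -0.555, 0.002], [-0.001, -0.005, -1.0]]
contact_force: [0.2, -1.3, 0.0]
opening: 13.8
finger_force: 30.0
```

Call:
apply_moves(targets=[[0.045,0.03,0,0.1,1],[0.09,0.06,0,0.16,1],[0.119,0.089,0,0.16,1],[0.119,0.089,0,0.16,1],[0.119,0.089,0,0.16,1]])

```text
time_s: 4.65
tcp_pos: [756.1, -142.1, 329.4]
tcp_rot: [[0.421, 0.907, -0.004], [0.907, -0.421, 0.0], [-0.002, -0.004, -1.0]]
contact_force: [-0.5, 0.2, -0.6]
opening: 14.1
finger_force: 30.0
```

```bash
python3 - <<'E'
from h import *
s=robot.read_camera("side");t=robot.read_camera("top")
o=robot.get_obs();p=o["tcp_pos"];u=o["tcp_rot"][:,0];print(p,o["tcp_rot"])
q=p+u*100.8;q[2]+=18.8;print("bend",q,proj("top",q),proj("side",q),proj("side",q-[0,0,33]))
cv2.imwrite("pics/over.png",np.hstack([cv2.resize(s[60:190,150:290],None,fx=3,fy=3),cv2.resize(t[20:150,240:360],None,fx=3,fy=3)])[:,:,::-1])
E
```

```text
[ 755.762 -142.928  331.379] [[ 0.422  0.907 -0.002]
 [ 0.907 -0.422 -0.   ]
 [-0.001 -0.001 -1.   ]]
bend [798.279 -51.533 350.094] [301.462  41.26 ] [200.123  86.474] [201.498  99.316]
```

View pics/over.png

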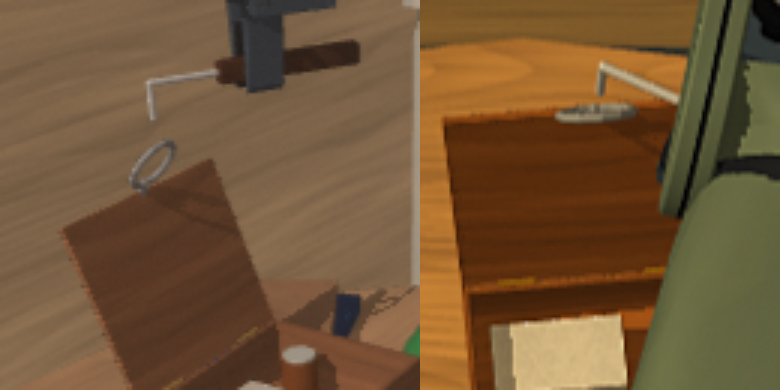

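Call:
apply_moves(targets=[[0.009,0.001,0,0,1],[0.009,0.001,0,0,1],[0.009,0.001,-0.02,0,1],[0.009,0.001,-0.035,0,1],[0.009,0.001,-0.05,0,1]])

```text
time_s: 5.38
tcp_pos: [764.7, -141.6, 281.9]
tcp_rot: [[0.421, 0.907, -0.0], [0.907, -0.421, -0.0], [-0.0, -0.0, -1.0]]
contact_force: [-0.3, 0.0, -0.7]
opening: 13.7
finger_force: 30.0
```

```bash
python3 - <<'E'
from h import *
s=robot.read_camera("side");t=robot.read_camera("top")
o=robot.get_obs();p=o["tcp_pos"];u=o["tcp_rot"][:,0];print(p+u*100.8,o["contact_force"])
cv2.imwrite("pics/in.png",np.hstack([cv2.resize(s[80:145,165:245],None,fx=5,fy=5,interpolation=2),cv2.resize(t[30:95,270:340],None,fx=5,fy=5,interpolation=2)])[:,:,::-1])
E
```

```text
[806.572 -49.987 280.066] [-0.028  0.173 -0.96 ]
```

View pics/in.png

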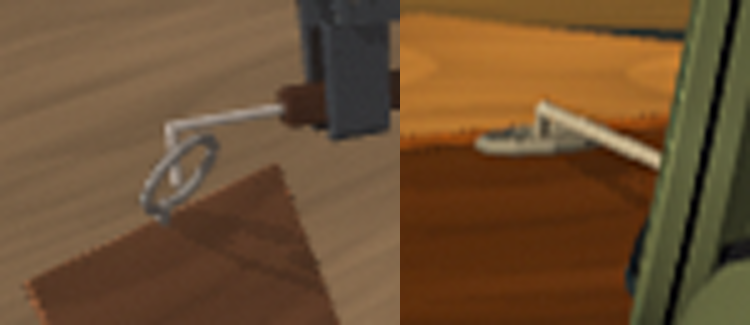

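The prong hangs inside the ring in both views: side crop prong tip (176,180) within the ellipse, and top crop prong at (545,125). The next step is to compute the pull arc.

```bash
python3 - <<'E'
from h import *
a=np.radians(4.9);bx=np.array([np.cos(a),np.sin(a),0]);by=np.array([-bx[1],bx[0],0])
r0=np.array([805.5,-50.5,274.8]);H0=np.array([806.5,-50.2,281.0])
def ring(A):
    c,s=np.cos(A),np.sin(A); return bx*(-189*c-24*s)+[0,0,1]*(189*s-24*c)
for k in range(21):
    A=1.95-k*.0975; f=A/1.95
    off=bx*(-6 if A>.6 else 4-10*A/.6)+by*0+np.array([0,0,-18+22*f])
    T=np.round(r0.__add__(ring(A)-ring(1.95)+off-H0)/1000,3)
    print(k,round(A,2),T, r0+ring(A)-ring(1.95) if k in(0,20) else "")
E
```

```text
Traceback (most recent call last):
TypeError: can't multiply sequence by non-int of type 'numpy.float64'
```

```bash
cat > path.py <<'E'
from h import *
a=np.radians(4.9);bx=np.array([np.cos(a),np.sin(a),0]);by=np.array([-bx[1],bx[0],0]);Z=np.array([0,0,1.])
r0=np.array([805.5,-50.5,274.8]);H0=np.array([806.5,-50.2,281.0])
def ring(A):
    c,s=np.cos(A),np.sin(A); return bx*(-189*c-24*s)+Z*(189*s-24*c)
def R(A): return r0+ring(A)-ring(1.95)
E
python3 - <<'E'
from path import *
for k in range(21):
    A=1.95-k*.0975; f=A/1.95
    off=bx*(-6 if A>.6 else 4-10*A/.6)+Z*(-18+22*f)
    print(k,round(A,2),np.round((R(A)+off-H0)/1000,3), R(A) if k in(0,20) else "")
E
```

```text
0 1.95 [-0.007 -0.001 -0.002] [805.5 -50.5 274.8]
1 1.85 [-0.025 -0.002  0.   ] 
2 1.75 [-0.043 -0.004  0.001] 
3 1.66 [-0.062 -0.006  0.   ] 
4 1.56 [-0.08  -0.007 -0.002] 
5 1.46 [-0.099 -0.009 -0.007] 
6 1.36 [-0.116 -0.01  -0.013] 
7 1.27 [-0.134 -0.012 -0.021] 
8 1.17 [-0.15  -0.013 -0.031] 
9 1.07 [-0.165 -0.014 -0.042] 
10 0.97 [-0.18  -0.016 -0.055] 
11 0.88 [-0.193 -0.017 -0.069] 
12 0.78 [-0.205 -0.018 -0.084] 
13 0.68 [-0.216 -0.019 -0.1  ] 
14 0.58 [-0.224 -0.019 -0.118] 
15 0.49 [-0.23  -0.02  -0.136] 
16 0.39 [-0.234 -0.02  -0.155] 
17 0.29 [-0.237 -0.02  -0.174] 
18 0.19 [-0.237 -0.021 -0.193] 
19 0.1 [-0.236 -0.02  -0.213] 
20 -0.0 [-0.233 -0.02  -0.233] [569.696 -70.716  66.342]
```

Call:
apply_moves(targets=[[-0.004,0,0,0,1],[-0.007,-0.001,-0.002,0,1],[-0.025,-0.002,0,0,1],[-0.043,-0.004,0.001,0,1],[-0.062,-0.006,0,0,1]])

```text
time_s: 6.1
tcp_pos: [703.7, -146.9, 283.3]
tcp_rot: [[0.421, 0.907, 0.003], [0.907, -0.421, -0.0], [0.001, 0.003, -1.0]]
contact_force: [1.6, 0.9, -0.2]
opening: 13.8
finger_force: 30.0
```

```bash
python3 - <<'E'
from h import *
s=robot.read_camera("side");t=robot.read_camera("top")
o=robot.get_obs();p=o["tcp_pos"];u=o["tcp_rot"][:,0];print(p+u*100.8,o["contact_force"],o["moment"])
cv2.imwrite("pics/pull1.png",np.hstack([cv2.resize(s[80:150,165:265],None,fx=4,fy=4,interpolation=2),cv2.resize(t[40:110,260:340],None,fx=4,fy=4,interpolation=2)])[:,:,::-1])
E
```

```text
[744.808 -55.781 283.809] [0.058 0.802 0.109] [-0.02  -0.077  0.004]
```

View pics/pull1.png

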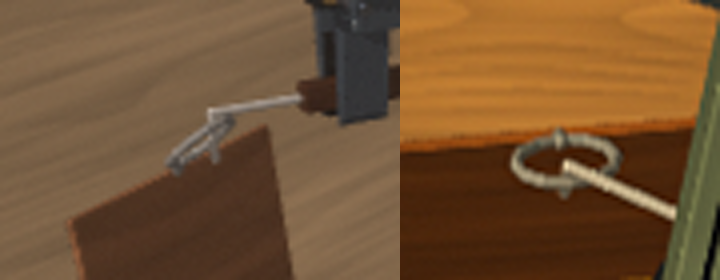

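Call:
apply_moves(targets=[[-0.018,-0.001,-0.002,0,1],[-0.037,-0.003,-0.007,0,1],[-0.054,-0.004,-0.013,0,1],[-0.072,-0.006,-0.021,0,1],[-0.088,-0.007,-0.031,0,1]])

```text
time_s: 6.82
tcp_pos: [616.2, -154.5, 252.7]
tcp_rot: [[0.421, 0.907, 0.004], [0.907, -0.421, -0.002], [0.0, 0.004, -1.0]]
contact_force: [-0.7, -2.7, 3.2]
opening: 13.8
finger_force: 30.0
```

Call:
apply_moves(targets=[[-0.015,-0.001,-0.011,0,1],[-0.03,-0.003,-0.024,0,1],[-0.043,-0.004,-0.038,0,1],[-0.055,-0.005,-0.053,0,1],[-0.066,-0.006,-0.069,0,1]])

```text
time_s: 7.45
tcp_pos: [550.1, -160.1, 182.4]
tcp_rot: [[0.42, 0.907, 0.002], [0.907, -0.42, -0.001], [0.0, 0.002, -1.0]]
contact_force: [0.8, -0.5, -0.3]
opening: 13.7
finger_force: 30.0
```

```bash
python3 - <<'E'
from h import *
s=robot.read_camera("side");t=robot.read_camera("top")
o=robot.get_obs();p=o["tcp_pos"];u=o["tcp_rot"][:,0];print(p+u*100.8,o["contact_force"],o["moment"])
cv2.imwrite("pics/pull2.png",np.hstack([cv2.resize(s[110:220,180:300],None,fx=4,fy=4,interpolation=2),cv2.resize(t[100:210,250:320],None,fx=4,fy=4,interpolation=2)])[:,:,::-1])
E
```

```text
[590.846 -68.195 180.841] [ 0.312  0.701 -1.58 ] [-0.041 -0.086 -0.018]
```

View pics/pull2.png

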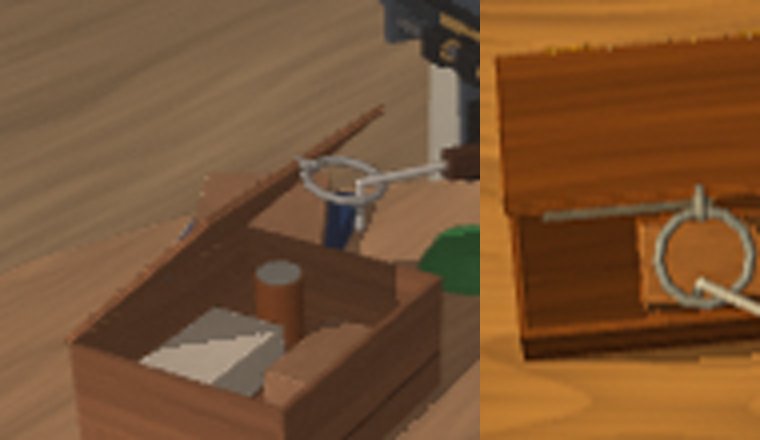

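Call:
apply_moves(targets=[[-0.008,0,-0.018,0,1],[-0.014,-0.001,-0.036,0,1],[-0.018,-0.001,-0.055,0,1],[-0.019,-0.001,-0.074,0,1],[-0.019,-0.001,-0.084,0,1]])

```text
time_s: 8.18
tcp_pos: [531.3, -160.8, 97.8]
tcp_rot: [[0.42, 0.907, 0.0], [0.907, -0.42, -0.0], [0.0, 0.0, -1.0]]
contact_force: [-0.6, 0.0, -1.0]
opening: 14.0
finger_force: 30.0
```

```bash
python3 - <<'E'
from h import *
s=robot.read_camera("side");t=robot.read_camera("top")
o=robot.get_obs();p=o["tcp_pos"];u=o["tcp_rot"][:,0];print(p+u*100.8,o["contact_force"],o["moment"])
cv2.imwrite("pics/pull3.png",np.hstack([cv2.resize(s[130:240,190:310],None,fx=4,fy=4,interpolation=2),cv2.resize(t[100:210,250:320],None,fx=4,fy=4,interpolation=2)])[:,:,::-1])
E
```

```text
[573.522 -69.274  97.531] [-0.085 -0.324 -1.04 ] [ 0.005 -0.056  0.036]
```

View pics/pull3.png

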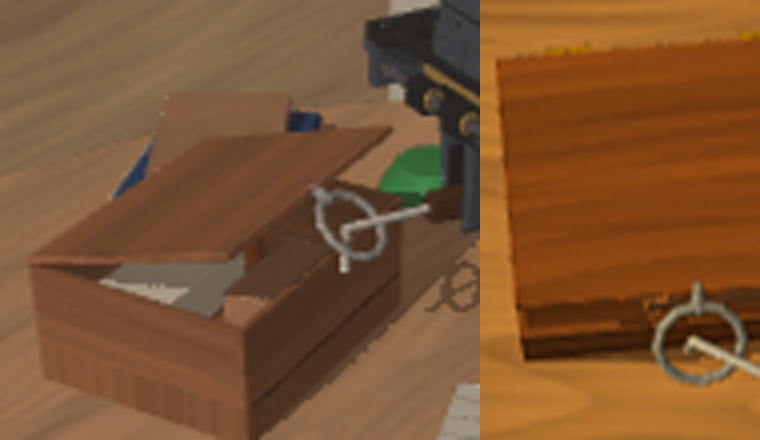

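Call:
apply_moves(targets=[[0,0,-0.015,0,1],[0,0,-0.03,0,1],[0,0,-0.04,0,1],[0,0,-0.046,0,1],[0,0,-0.046,0,1]])

```text
time_s: 8.9
tcp_pos: [530.5, -160.7, 51.5]
tcp_rot: [[0.421, 0.907, -0.001], [0.907, -0.421, 0.0], [-0.0, -0.001, -1.0]]
contact_force: [-0.2, 0.5, -0.2]
opening: 14.1
finger_force: 30.0
```

```bash
cat > lid.py <<'E'
from path import *
# lid front top edge: find ring grey & lid edge in side; measure ring pixel centroid
def ringpix(n,guess,w=16):
    im=robot.read_camera(n).astype(int); u,v=np.round(guess).astype(int)
    c=im[v-w:v+w,u-w:u+w]; m=(c.max(2)-c.min(2)<30)&(c.min(2)>75)
    ys,xs=np.nonzero(m); return (xs.min()+u-w,xs.max()+u-w,ys.min()+v-w,ys.max()+v-w,len(xs))
E
python3 - <<'E'
from lid import *
o=robot.get_obs();p=o["tcp_pos"];u=o["tcp_rot"][:,0];print("hook",p+u*100.8,o["contact_force"],o["moment"])
for A in(0,.06,.12,.2):print(A,R(A),proj("top",R(A)),proj("side",R(A)))
for n in("top","side"):print(n,ringpix(n,proj(n,R(0.05))))
# lid top edge corners predicted
c=R(0)-bx*(-104)-Z*66
for A in(0,.1):
  for y in(-105,105):
    P=c+bx*(85-170*np.cos(A))+Z*(93+170*np.sin(A))+by*y;print(A,y,proj("side",P),proj("top",P))
E
```

```text
hook [572.881 -69.262  51.448] [-0.155  0.521 -0.245] [-0.019 -0.118  0.058]
0 [569.696 -70.716  66.342] [302.53  189.842] [278.212 204.377]
0.06 [568.601 -70.809  77.719] [302.886 189.533] [278.547 200.846]
0.12 [568.187 -70.845  89.14 ] [303.224 188.933] [278.663 197.193]
0.2 [568.699 -70.801 104.369] [303.645 187.666] [278.471 192.158]
top (np.int64(293), np.int64(313), np.int64(178), np.int64(197), 15)
side (np.int64(271), np.int64(294), np.int64(191), np.int64(212), 134)
0 -105 [290.735 178.157] [346.036 176.568]
0 105 [250.474 212.114] [258.847 183.886]
0.1 -105 [290.543 172.776] [347.239 174.825]
0.1 105 [249.901 206.208] [258.534 182.262]
```

Call:
apply_moves(targets=[[0.003,-0.004,-0.002,0,1],[0.003,-0.004,-0.004,0,1],[0.003,-0.004,-0.005,0,1],[0.003,-0.004,-0.005,0,1]])

```text
time_s: 9.5
tcp_pos: [533.6, -164.8, 46.9]
tcp_rot: [[0.421, 0.907, 0.0], [0.907, -0.421, -0.0], [-0.0, 0.0, -1.0]]
contact_force: [0.0, 0.1, -1.4]
opening: 13.6
finger_force: 30.0
```

```bash
python3 - <<'E'
from lid import *
o=robot.get_obs();p=o["tcp_pos"];u=o["tcp_rot"][:,0];print("hook",p+u*100.8,o["contact_force"],o["moment"])
s=robot.read_camera("side");t=robot.read_camera("top")
cv2.imwrite("pics/shut.png",np.hstack([cv2.resize(s[160:230,235:305],None,fx=6,fy=6,interpolation=2),cv2.resize(t[160:230,270:330],None,fx=6,fy=6,interpolation=2)])[:,:,::-1])
E
```

```text
hook [576.036 -73.354  46.918] [ 0.028  0.093 -1.359] [-0.058 -0.011  0.036]
```

View pics/shut.png

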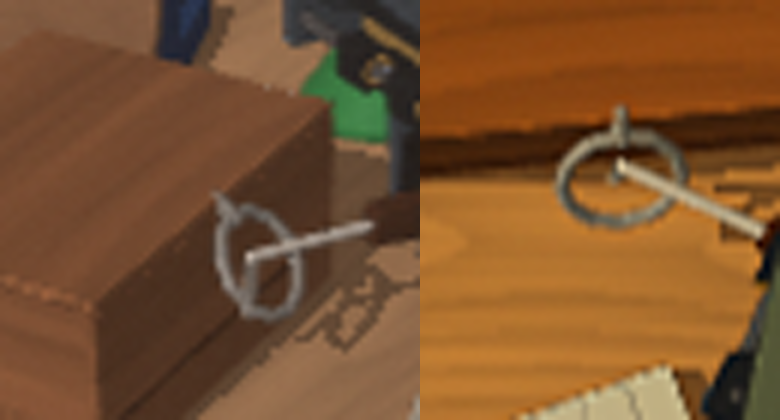

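Call:
apply_moves(targets=[[0,0,-0.002,0,1],[0,0,-0.004,0,1],[0,0,-0.005,0,1],[0,0,-0.005,0,1]])

```text
time_s: 10.1
tcp_pos: [533.1, -164.4, 42.0]
tcp_rot: [[0.42, 0.907, -0.001], [0.907, -0.42, 0.001], [0.0, -0.001, -1.0]]
contact_force: [-2.6, 0.8, 3.1]
opening: 13.7
finger_force: 30.0
```

```bash
python3 - <<'E'
from lid import *
o=robot.get_obs();p=o["tcp_pos"];u=o["tcp_rot"][:,0];print("hook",p+u*100.8,o["contact_force"],o["moment"])
s=robot.read_camera("side");t=robot.read_camera("top")
np.save("s_shut.npy",s)
for n,w in(("top",14),("side",16)): print(n,ringpix(n,proj(n,R(0.0)),w))
# lid edge in side image: vertical profile through front corner near (290,178) and left corner
g=cv2.cvtColor(s,cv2.COLOR_RGB2GRAY).astype(int)
for u in(262,270,284,288): print(u,g[172:215,u])
E
```

```text
hook [575.439 -72.902  41.998] [-2.618  0.781  3.057] [0.581 0.244 0.269]
top (np.int64(293), np.int64(313), np.int64(179), np.int64(196), 20)
side (np.int64(271), np.int64(293), np.int64(194), np.int64(214), 131)
262 [84 88 90 86 85 82 82 83 83 81 82 84 82 81 81 83 85 86 86 85 86 81 82 81
 81 84 84 84 87 64 59 55 56 53 52 54 56 55 55 54 55 54 55]
270 [ 94  82  80  80  81  83  85  84  83  84  85  87  90  86  85  82  81  82
  82  85 102  89  68  62  57  54  54  66  72  71  71  72  64  55  55  54
  55  58  60  59  59  59  58]
284 [122 121 115  98  87  88  84  80  81  82  71  61  59  53  54  55  56  53
  52  53  53  54  55  57  55  56  58  60  71 163 146  88 132 127 127 127
 118 109  85  80  75  73  75]
288 [ 87  91  92  94  91  80  84  63  55  52  52  52  55  55  53  52  53  51
  55  55  55  57  59  57  59  58  49  47 147 142  78  57  55  56  57  64
  69  72  74 104 113 112  87]
```

Call:
apply_moves(targets=[[0,0,-0.002,0,1],[0,0,-0.002,0,1],[0,0,-0.002,0,1]])

```text
time_s: 10.68
tcp_pos: [533.2, -164.6, 39.7]
tcp_rot: [[0.42, 0.907, -0.001], [0.907, -0.42, 0.0], [-0.0, -0.001, -1.0]]
contact_force: [-4.3, 3.3, 2.2]
opening: 13.8
finger_force: 30.0
```

```bash
python3 - <<'E'
from lid import *
o=robot.get_obs();p=o["tcp_pos"];u=o["tcp_rot"][:,0];print("hook",p+u*100.8,o["contact_force"],o["moment"])
s=robot.read_camera("side");d=np.abs(s.astype(int)-np.load("s_shut.npy"))[165:225,200:268].max(2)
print("lid changed px",(d>25).sum()); print(ringpix("side",proj("side",R(0)),16))
E
```

```text
hook [575.596 -73.119  39.691] [-4.319  3.299  2.225] [0.714 0.476 0.357]
lid changed px 0
(np.int64(271), np.int64(293), np.int64(194), np.int64(213), 130)
```

Call:
apply_moves(targets=[[-0.003,0.001,0.004,0,1],[-0.006,0.002,0.008,0,1],[-0.006,0.002,0.009,0,1],[-0.006,0.002,0.009,0,1]])

```text
time_s: 11.28
tcp_pos: [528.1, -163.0, 49.2]
tcp_rot: [[0.421, 0.907, 0.001], [0.907, -0.421, -0.001], [0.0, 0.001, -1.0]]
contact_force: [-0.3, -0.0, -0.5]
opening: 14.1
finger_force: 30.0
```

Call:
apply_moves(targets=[[0,0,0.015,0,1],[0,0,0.035,0,1],[0,0,0.06,0,1],[-0.01,-0.01,0.09,0,1],[-0.02,-0.05,0.12,0,1]])

```text
time_s: 11.9
tcp_pos: [507.7, -212.0, 170.9]
tcp_rot: [[0.418, 0.908, 0.001], [0.908, -0.418, 0.0], [0.001, 0.001, -1.0]]
contact_force: [0.5, -0.6, -1.1]
opening: 14.1
finger_force: 30.0
```

```bash
python3 - <<'E'
from lid import *
o=robot.get_obs();print(o["tcp_pos"],o["contact_force"],o["moment"])
s=robot.read_camera("side");d=np.abs(s.astype(int)-np.load("s_shut.npy"))[165:225,200:268].max(2)
print("lid changed px",(d>25).sum()); print(ringpix("side",proj("side",R(0)),16))
np.save("s_free.npy",s)
t=robot.read_camera("top")
for c in cases(t):print(c)
E
```

```text
[ 507.709 -211.996  170.917] [ 0.461 -0.619 -1.143] [-0.023 -0.124  0.073]
lid changed px 2
(np.int64(271), np.int64(284), np.int64(194), np.int64(213), 84)
(array([418.477, 192.191]), 82.64969635009766, 59.375732421875, -78.2358922958374, array([197.838, 252.405]))
(array([ 433.411, -189.036]), 66.0199203491211, 59.82029724121094, 79.9443359375, array([346.259, 246.565]))
(array([456.453, -66.676]), 82.47709655761719, 59.732582092285156, -70.06916427612305, array([299.939, 236.949]))
(array([462.282, 366.122]), 190.80752563476562, 183.7022705078125, 39.02279281616211, array([128.767, 234.159]))
(array([713.085, 358.856]), 81.04698944091797, 80.72106170654297, 1.8656843900680542, array([135.989, 138.736]))
```

Call:
apply_moves(targets=[[0,-0.03,0.02,-0.18,1],[-0.015,-0.06,0.04,-0.36,1],[-0.03,-0.09,0.04,-0.54,1],[-0.04,-0.12,0.04,-0.72,1],[-0.05,-0.144,0.04,-0.9,1]])

```text
time_s: 12.68
tcp_pos: [457.3, -356.7, 208.3]
tcp_rot: [[0.973, 0.229, -0.001], [0.229, -0.973, 0.001], [-0.001, -0.001, -1.0]]
contact_force: [0.1, -0.2, -1.2]
opening: 13.8
finger_force: 30.0
```

Call:
apply_moves(targets=[[0,0,0,-0.13,1],[0,0,0,-0.13,1],[0,0,0,-0.13,1]])

```text
time_s: 13.05
tcp_pos: [457.8, -356.0, 208.6]
tcp_rot: [[0.994, 0.109, -0.001], [0.109, -0.994, 0.001], [-0.0, -0.001, -1.0]]
contact_force: [0.3, -0.5, -1.3]
opening: 13.9
finger_force: 30.0
```

```bash
python3 - <<'E'
from h import *
o=robot.get_obs();p=o["tcp_pos"];u=o["tcp_rot"][:,0];print(p,o["tcp_rot"][:,0])
b=p+u*100.8+[0,0,18.8]
print("pred bend top/side",proj("top",b),proj("side",b),"tip",proj("side",b-[0,0,33]))
t=robot.read_camera("top");s=robot.read_camera("side")
# rod in side: light pixels near the bend
for n,im in(("side",s),("top",t)):
    q=np.round(proj(n,b)).astype(int);c=im[q[1]-14:q[1]+20,q[0]-14:q[0]+30].astype(int)
    print(n,q);g=c.min(2)
    for r in g[::1,::2]: print(' '.join('%3d'%v for v in r))
E
```

```text
[ 457.818 -355.981  208.626] [ 0.994  0.109 -0.   ]
pred bend top/side [440.073 182.934] [334.688 118.699] tip [333.91  129.446]
side [335 119]
128 128 128 127 127 126 127 125 124 123 124 124 125 124  65  67  67  69  68  68  67  53
128 129 129 128 128 127 127 126 125 124 126 125 124 107  67  63  69  67  68  69  67  66
128 129 127 127 127 127 127 126 126 124 124 125 124 106  67  67  68  68  68  67  68  67
128 129 128 128 126 127 127 126 126 125 123 123 123 113  69  66  68  67  67  68  67  67
128 128 128 127 128 128 126 126 124 126 124 124 124 125  68  66  67  68  69  68  68  67
128 128 128 128 127 127 126 124 125 125 126 124 124 127 107  93  78  63  68  66  68  68
129 128 128 129 129 126 126 125 125 126 125 124 124 124 126 126 126 124 113  80  68  68
128 129 129 128 129 128 126 126 125 125 126 125 126 126 126 128 128 129 129 128 110  53
128 127 128 128 127 126 126 125 124 125 124 128 127 127 127 127 128 129 129 131  95  48
127 126 128 128 126 127 126 127 125 126 126 128 127 129 129 129 128 129 131 129  96  48
127 128 128 128 127 126 126 119 125 125 127 128 128 128 129 129 129 129 129 
[... 4341 characters left out ...]
  43  43  42  41  38  39  37 111 107  38  42  43  43  42  44  44  45  44  44  42  43
 43  44  45  44  44  41  41  37  92 122  37  40  42  44  42  43  43  44  44  43  45  43
 44  44  44  43  45  44  44  38  75 128  37  42  41  41  40  43  42  43  42  42  44  44
 42  42  42  45  45  44  43  40  72 133  33  40  42  42  42  44  42  43  42  42  42  42
 40  41  42  43  44  43  43  43  59 139  31  39  41  39  41  42  41  41  40  40  40  41
 41  41  43  43  44  43  43  43  54 149  31  39  40  40  40  42  40  41  41  40  41  41
 43  44  44  44  43  43  43  42  50 151  31  38  37  40  41  40  40  40  39  40  39  39
 44  44  44  43  43  45  43  41  47 151  36  39  40  41  40  41  40  40  38  38  38  39
```

Call:
apply_moves(targets=[[0,0,-0.05,0,1],[0,0,-0.1,0,1],[0,0,-0.135,0,1],[0,0,-0.155,0,1],[0,0,-0.166,0,1]])

```text
time_s: 13.78
tcp_pos: [457.7, -355.9, 42.3]
tcp_rot: [[0.994, 0.107, -0.001], [0.107, -0.994, 0.002], [-0.001, -0.002, -1.0]]
contact_force: [0.7, 2.7, 4.0]
opening: 13.7
finger_force: 30.0
```

Call:
apply_moves(targets=[[0,0,0,0,1],[0,0,0,0,-1],[0,0,0,0,-1],[0,0,0,0,-1],[0,0,0,0,-1]])

```text
time_s: 14.4
tcp_pos: [457.7, -356.9, 43.2]
tcp_rot: [[0.994, 0.107, 0.0], [0.107, -0.994, -0.0], [0.0, 0.0, -1.0]]
contact_force: [-0.1, -0.3, -1.0]
opening: 51.0
finger_force: 0.0
```

Call:
apply_moves(targets=[[0,0,0,0,-1],[0,0,0,0,-1],[0,0,0,0,-1],[0,0,0,0,-1],[0,0,0,0,-1]])

```text
time_s: 15.02
tcp_pos: [457.7, -356.8, 42.9]
tcp_rot: [[0.994, 0.107, -0.0], [0.107, -0.994, -0.0], [-0.0, 0.0, -1.0]]
contact_force: [0.4, -0.0, 0.8]
opening: 91.0
finger_force: 0.0
```

Call:
apply_moves(targets=[[0,0,0.05,0,-1],[0,0,0.11,0,-1],[-0.005,0.04,0.13,0.18,-1],[-0.015,0.08,0.13,0.36,-1],[-0.025,0.11,0.13,0.54,-1]])

```text
time_s: 15.65
tcp_pos: [432.2, -245.4, 173.4]
tcp_rot: [[0.794, 0.608, 0.001], [0.608, -0.794, -0.0], [0.0, 0.001, -1.0]]
contact_force: [0.5, -0.8, 0.3]
opening: 91.4
finger_force: 0.0
```

Call:
apply_moves(targets=[[-0.02,0.02,0,0.18,-1],[-0.06,0.05,0,0.36,-1],[-0.1,0.05,0,0.54,-1],[-0.12,0.05,0,0.72,-1],[-0.12,0.05,0,0.738,-1]])

```text
time_s: 16.27
tcp_pos: [311.8, -196.6, 173.2]
tcp_rot: [[0.187, 0.982, 0.001], [0.982, -0.187, -0.0], [-0.0, 0.001, -1.0]]
contact_force: [0.6, 0.4, -0.1]
opening: 91.6
finger_force: 0.0
```

```bash
python3 - <<'E'
from h import *
o=robot.get_obs();p=o["tcp_pos"];print(p,o["tcp_rot"][:,0])
t=robot.read_camera("top");s=robot.read_camera("side")
for c in cases(t):print(c)
print("side");
for c in cases(s,amin=150,n="side"):print(c)
cv2.imwrite("pics/rest.png",np.hstack([cv2.resize(t[185:285,380:460],(480,600)),cv2.resize(s[150:217,320:400],(320,268)).copy() if 0 else np.zeros((600,1,3),np.uint8)])[:,:,::-1])
hs=cv2.cvtColor(t,cv2.COLOR_RGB2GRAY).astype(int)
for r in(195,205,215,225,235,245,255,265,274): print(r,hs[r,408:436])
E
```

```text
[ 311.783 -196.555  173.203] [ 0.187  0.982 -0.   ]
(array([418.64 , 192.087]), 82.3634033203125, 59.25104522705078, -78.81617546081543, array([198.734, 252.22 ]))
(array([ 431.724, -197.585]), 83.57451629638672, 59.81298065185547, 79.30936431884766, array([351.187, 246.664]))
(array([456.678, -66.594]), 82.47709655761719, 59.25364303588867, -70.06916427612305, array([299.939, 236.98 ]))
(array([461.847, 368.534]), 188.38963317871094, 185.69622802734375, -25.21136474609375, array([127.281, 234.389]))
(array([714.27 , 360.029]), 81.97258758544922, 78.9803237915039, 45.39918899536133, array([136.128, 138.628]))
sideTraceback (most recent call last):
  File "<stdin>", line 6, in <module>
  File "h.py", line 23, in cases
    P=np.array([plane(n,p[0],z)[:2] for p in c],np.float32)
                ~~~~~^^^^^^^^^^
  File "h.py", line 9, in plane
    c,d=ray(n,p); return c+d*(z-c[2])/d[2]
        ~~~^^^^^
  File "h.py", line 7, in ray
    K,T=cam(n); d=T[:3,:3].T@np.linalg.inv(K)@[p[0],p[1],1]; return -T[:3,:3].T@T[:3,3],d/np.linalg.norm(d)
        ~~~^^^
  File "h.py", line 5, in cam
    m=robot.camera_model(n); return m["K"],np.array(m["camera_from_world"])
ValueError: time passes only in moves, steps and waits
```

Call:
apply_moves(targets=[[0.05,0,0,0,-1],[0.1,-0.001,-0.03,0,-1],[0.12,-0.001,-0.08,0,-1],[0.12,-0.001,-0.125,0,-1],[0.12,-0.001,-0.15,0,-1]])

```text
time_s: 17.0
tcp_pos: [433.0, -197.1, 20.1]
tcp_rot: [[0.186, 0.983, -0.003], [0.983, -0.186, 0.002], [0.001, -0.003, -1.0]]
contact_force: [-0.6, -0.3, 0.3]
opening: 91.2
finger_force: 0.0
```

Call:
apply_moves(targets=[[0,0,-0.01,0,-1],[0,0,-0.0185,0,-1],[0,0,-0.0185,0,1],[0,0,-0.0185,0,1],[0,0,-0.0185,0,1]])

```text
time_s: 17.62
tcp_pos: [433.1, -198.1, 5.2]
tcp_rot: [[0.185, 0.983, 0.002], [0.983, -0.185, -0.001], [-0.0, 0.002, -1.0]]
contact_force: [0.4, 0.4, 0.3]
opening: 64.1
finger_force: 0.0
```

Call:
apply_moves(targets=[[0,0,0,0,1],[0,0,0,0,1],[0,0,0,0,1]])

```text
time_s: 18.0
tcp_pos: [433.0, -198.0, 5.1]
tcp_rot: [[0.185, 0.983, 0.001], [0.983, -0.185, -0.0], [-0.0, 0.001, -1.0]]
contact_force: [-1.6, 0.3, 5.8]
opening: 59.9
finger_force: 30.0
```

```bash
python3 - <<'E'
from h import *
s=robot.read_camera("side");a=cv2.imread("pics/side0.png")[:,:,::-1]
d=np.abs(s.astype(int)-a)[165:205,325:400].max(2);print("pole region changed px",(d>40).sum())
ys,xs=np.nonzero(d>40);print(list(zip(xs+325,ys+165))[:40])
E
```

```text
pole region changed px 1445
[(np.int64(336), np.int64(165)), (np.int64(337), np.int64(165)), (np.int64(338), np.int64(165)), (np.int64(339), np.int64(165)), (np.int64(340), np.int64(165)), (np.int64(341), np.int64(165)), (np.int64(342), np.int64(165)), (np.int64(343), np.int64(165)), (np.int64(344), np.int64(165)), (np.int64(345), np.int64(165)), (np.int64(346), np.int64(165)), (np.int64(347), np.int64(165)), (np.int64(348), np.int64(165)), (np.int64(349), np.int64(165)), (np.int64(350), np.int64(165)), (np.int64(351), np.int64(165)), (np.int64(352), np.int64(165)), (np.int64(353), np.int64(165)), (np.int64(354), np.int64(165)), (np.int64(355), np.int64(165)), (np.int64(356), np.int64(165)), (np.int64(357), np.int64(165)), (np.int64(358), np.int64(165)), (np.int64(359), np.int64(165)), (np.int64(361), np.int64(165)), (np.int64(362), np.int64(165)), (np.int64(363), np.int64(165)), (np.int64(364), np.int64(165)), (np.int64(365), np.int64(165)), (np.int64(366), np.int64(165)), (np.int64(367), np.int64(165)), (np.int64(368), np.int64(165)), (np.int64(369), np.int64(165)), (np.int64(370), np.int64(165)), (np.int64(371), np.int64(165)), (np.int64(372), np.int64(165)), (np.int64(329), np.int64(166)), (np.int64(330), np.int64(166)), (np.int64(331), np.int64(166)), (np.int64(332), np.int64(166))]
```

Call:
apply_moves(targets=[[0,0,0.05,0,1],[0,0,0.11,0.05,1],[0.05,0.028,0.15,0.13,1],[0.1,0.056,0.15,0.2,1],[0.15,0.084,0.15,0.274,1]])

```text
time_s: 18.68
tcp_pos: [584.4, -112.9, 155.4]
tcp_rot: [[-0.09, 0.996, 0.002], [0.996, 0.09, -0.001], [-0.001, 0.002, -1.0]]
contact_force: [0.3, -1.7, -0.4]
opening: 59.9
finger_force: 30.0
```

Call:
apply_moves(targets=[[0.045,0.025,0,0,1],[0.087,0.049,0,0,1],[0.087,0.049,0,0,1],[0.087,0.049,-0.025,0,1],[0.087,0.049,-0.04,0,1]])

```text
time_s: 19.3
tcp_pos: [667.9, -65.2, 112.9]
tcp_rot: [[-0.087, 0.996, -0.003], [0.996, 0.087, 0.0], [0.0, -0.003, -1.0]]
contact_force: [-0.1, 0.3, -0.2]
opening: 59.4
finger_force: 30.0
```

Call:
apply_moves(targets=[[0,0,-0.005,0,1],[0,0,-0.01,0,1],[0,0,-0.013,0,1],[0,0,-0.013,0,1]])

```text
time_s: 19.8
tcp_pos: [669.7, -64.8, 101.7]
tcp_rot: [[-0.088, 0.996, 0.0], [0.996, 0.088, -0.0], [-0.0, 0.0, -1.0]]
contact_force: [1.1, -0.2, -1.1]
opening: 59.6
finger_force: 30.0
```

Call:
apply_moves(targets=[[0,0,-0.0015,0,1],[0,0,-0.0015,0,1]])

```text
time_s: 20.05
tcp_pos: [670.0, -64.8, 101.1]
tcp_rot: [[-0.088, 0.996, 0.002], [0.996, 0.088, -0.0], [-0.0, 0.002, -1.0]]
contact_force: [-2.1, -0.6, 4.5]
opening: 59.6
finger_force: 30.0
```

Call:
apply_moves(targets=[[0,0,0,0,-1],[0,0,0,0,-1],[0,0,0,0,-1],[0,0,0,0,-1],[0,0,0,0,-1]])

```text
time_s: 20.68
tcp_pos: [669.7, -64.8, 99.9]
tcp_rot: [[-0.088, 0.996, -0.0], [0.996, 0.088, 0.0], [0.0, -0.0, -1.0]]
contact_force: [0.2, -0.1, 1.1]
opening: 90.9
finger_force: 0.0
```

Call:
apply_moves(targets=[[0,0,0.05,0,-1],[-0.05,0,0.09,0,-1],[-0.11,0,0.09,0,-1],[-0.17,0,0.09,0,-1],[-0.22,-0.02,0.09,0,-1]])

```text
time_s: 21.3
tcp_pos: [447.3, -84.2, 190.2]
tcp_rot: [[-0.09, 0.996, 0.0], [0.996, 0.09, -0.0], [-0.0, 0.0, -1.0]]
contact_force: [0.3, -1.0, 0.5]
opening: 91.4
finger_force: 0.0
```

Call:
apply_moves(targets=[[-0.05,0,0,0.1,-1],[-0.1,0,0,0.2,-1],[-0.12,0,0,0.26,-1],[-0.12,0,0,0.26,-1]])

```text
time_s: 21.8
tcp_pos: [328.8, -84.7, 190.3]
tcp_rot: [[-0.34, 0.941, 0.001], [0.941, 0.34, -0.0], [-0.001, 0.001, -1.0]]
contact_force: [0.1, 0.6, -0.4]
opening: 91.3
finger_force: 0.0
```

```bash
python3 - <<'E'
from h import *
C=robot.camera_model("top")
o=robot.get_obs();p=o["tcp_pos"];print(p,o["tcp_rot"][:,0])
t=robot.read_camera("top");s=robot.read_camera("side")
a=cv2.imread("pics/side0.png")[:,:,::-1];d=np.abs(s.astype(int)-a)[165:205,325:400].max(2);print("pole region changed px",(d>40).sum())
print("table");[print(c) for c in cases(t)]
print("z108");[print(c) for c in cases(t,108)]
g=cv2.cvtColor(s,cv2.COLOR_RGB2GRAY).astype(int);g0=cv2.cvtColor(np.load("s_shut.npy"),cv2.COLOR_RGB2GRAY).astype(int)
print(g[195:205,262],g0[195:205,262])
E
```

```text
[328.806 -84.736 190.329] [-0.34   0.941 -0.001]
pole region changed px 277
table
(array([418.477, 192.191]), 82.64969635009766, 59.375732421875, -78.2358922958374, array([198.743, 252.211]))
(array([456.678, -66.594]), 82.47709655761719, 59.25364303588867, -70.06916427612305, array([299.939, 236.98 ]))
(array([461.659, 365.617]), 189.20257568359375, 183.7022705078125, 39.02279281616211, array([127.557, 234.523]))
(array([695.081, -71.232]), 91.14347076416016, 66.55748748779297, -85.07214021682739, array([300.684, 146.237]))
(array([714.27 , 360.029]), 81.97258758544922, 78.9803237915039, 45.39918899536133, array([136.128, 138.628]))
z108
(array([417.494, 174.288]), 75.0715560913086, 53.93156051635742, -78.23592758178711, array([198.743, 252.211]))
(array([452.193, -60.768]), 74.91474914550781, 53.82066345214844, -70.0691967010498, array([299.939, 236.98 ]))
(array([456.716, 331.813]), 171.85462951660156, 166.85862731933594, 39.02280044555664, array([127.557, 234.523]))
(array([668.736, -64.981]), 82.7865219116211, 60.454864501953125, -85.07214498519897, array([300.684, 146.237]))
(array([686.165, 326.737]), 74.45653533935547, 71.7385482788086, 45.398738861083984, array([136.128, 138.628]))
[76 78 78 81 79 82 61 55 52 52] [81 81 84 84 84 87 64 59 55 56]
```

Call:
apply_moves(targets=[[0.05,0.01,0,0,-1],[0.1,0.018,-0.03,0,-1],[0.128,0.018,-0.08,0,-1],[0.128,0.018,-0.13,0,-1],[0.128,0.018,-0.165,0,-1]])

```text
time_s: 22.52
tcp_pos: [458.5, -66.4, 22.1]
tcp_rot: [[-0.341, 0.94, -0.002], [0.94, 0.341, 0.001], [0.001, -0.002, -1.0]]
contact_force: [0.6, 0.4, -0.5]
opening: 91.0
finger_force: 0.0
```

Call:
apply_moves(targets=[[0,0,-0.012,0,-1],[0,0,-0.02,0,-1],[0,0,-0.02,0,1],[0,0,-0.02,0,1],[0,0,-0.02,0,1]])

```text
time_s: 23.15
tcp_pos: [458.3, -66.9, 5.9]
tcp_rot: [[-0.341, 0.94, 0.002], [0.94, 0.341, -0.0], [-0.001, 0.002, -1.0]]
contact_force: [-0.1, 0.5, 0.0]
opening: 64.4
finger_force: 0.0
```

Call:
apply_moves(targets=[[0,0,0,0,1],[0,0,0,0,1],[0,0,0,0,1]])

```text
time_s: 23.52
tcp_pos: [458.2, -66.9, 5.7]
tcp_rot: [[-0.341, 0.94, 0.001], [0.94, 0.341, -0.0], [-0.001, 0.001, -1.0]]
contact_force: [-0.8, 0.1, 6.9]
opening: 59.7
finger_force: 30.0
```

Call:
apply_moves(targets=[[0,0,0.05,0,1],[0,0,0.11,-0.08,1],[0.05,0,0.15,-0.16,1],[0.1,0,0.15,-0.22,1],[0.15,0.001,0.15,-0.262,1]])

```text
time_s: 24.15
tcp_pos: [609.2, -65.9, 155.9]
tcp_rot: [[-0.084, 0.996, 0.002], [0.996, 0.084, -0.0], [-0.0, 0.002, -1.0]]
contact_force: [1.6, -0.4, -1.3]
opening: 59.9
finger_force: 30.0
```

Call:
apply_moves(targets=[[0.045,0,0,0,1],[0.0615,0,0,0,1],[0.0615,0,0,0,1],[0.0615,0,-0.02,0,1],[0.0615,0,-0.032,0,1]])

```text
time_s: 24.78
tcp_pos: [667.5, -65.8, 122.0]
tcp_rot: [[-0.086, 0.996, -0.002], [0.996, 0.086, 0.0], [0.0, -0.002, -1.0]]
contact_force: [-0.3, 0.5, -1.1]
opening: 59.8
finger_force: 30.0
```

Call:
apply_moves(targets=[[0,0,-0.004,0,1],[0,0,-0.008,0,1],[0,0,-0.0095,0,1],[0,0,-0.0095,0,1]])

```text
time_s: 25.28
tcp_pos: [669.4, -65.8, 113.9]
tcp_rot: [[-0.086, 0.996, 0.001], [0.996, 0.086, -0.0], [-0.0, 0.001, -1.0]]
contact_force: [0.4, -0.1, -0.9]
opening: 59.5
finger_force: 30.0
```

Call:
apply_moves(targets=[[0,0,-0.0007,0,1],[0,0,-0.0007,0,-1],[0,0,-0.0007,0,-1],[0,0,-0.0007,0,-1],[0,0,-0.0007,0,-1]])

```text
time_s: 25.9
tcp_pos: [669.1, -65.8, 112.6]
tcp_rot: [[-0.086, 0.996, -0.0], [0.996, 0.086, 0.0], [0.0, -0.0, -1.0]]
contact_force: [-0.1, -0.8, -0.3]
opening: 91.3
finger_force: 0.0
```

Call:
apply_moves(targets=[[0,0,0,0,-1],[0,0,0.04,0,-1],[0,0,0.09,0,-1],[-0.06,0.04,0.09,0,-1],[-0.11,0.08,0.09,0,-1]])

```text
time_s: 26.52
tcp_pos: [567.2, 7.8, 203.4]
tcp_rot: [[-0.084, 0.996, 0.002], [0.996, 0.084, 0.0], [0.0, 0.002, -1.0]]
contact_force: [-0.7, 1.1, -0.6]
opening: 91.0
finger_force: 0.0
```

Call:
apply_moves(targets=[[-0.05,0.04,0,0,-1],[-0.1,0.08,0,0.05,-1],[-0.15,0.12,0,0.1,-1],[-0.19,0.14,0,0.11,-1],[-0.2,0.14,0,0.11,-1]])

```text
time_s: 27.15
tcp_pos: [365.6, 148.1, 203.0]
tcp_rot: [[-0.198, 0.98, 0.0], [0.98, 0.198, 0.0], [0.0, 0.0, -1.0]]
contact_force: [0.5, 0.8, -0.5]
opening: 91.2
finger_force: 0.0
```

```bash
python3 - <<'E'
from h import *
C=robot.camera_model("top")
o=robot.get_obs();p=o["tcp_pos"];print(p,o["tcp_rot"][:,0])
t=robot.read_camera("top");s=robot.read_camera("side")
a=cv2.imread("pics/top0.png")[:,:,::-1];d=np.abs(t.astype(int)-a)[185:285,395:432].max(2);print("pole region changed px",(d>40).sum())
ys,xs=np.nonzero(d>40);print(list(zip(xs+395,ys+185))[:30])
g=t.min(2)
for r in range(192,222,3): print(r,g[r,408:422],a[r,408:422].min(1))
print("table");[print(c) for c in cases(t)]
print("z120");[print(c) for c in cases(t,120)]
E
```

```text
[365.567 148.131 203.005] [-0.198  0.98   0.   ]
pole region changed px 612
[(np.int64(414), np.int64(194)), (np.int64(414), np.int64(195)), (np.int64(408), np.int64(196)), (np.int64(412), np.int64(196)), (np.int64(414), np.int64(196)), (np.int64(412), np.int64(197)), (np.int64(413), np.int64(197)), (np.int64(414), np.int64(197)), (np.int64(415), np.int64(197)), (np.int64(412), np.int64(198)), (np.int64(413), np.int64(198)), (np.int64(414), np.int64(198)), (np.int64(415), np.int64(198)), (np.int64(418), np.int64(198)), (np.int64(413), np.int64(199)), (np.int64(414), np.int64(199)), (np.int64(415), np.int64(199)), (np.int64(413), np.int64(200)), (np.int64(414), np.int64(200)), (np.int64(415), np.int64(200)), (np.int64(413), np.int64(201)), (np.int64(414), np.int64(201)), (np.int64(415), np.int64(201)), (np.int64(416), np.int64(201)), (np.int64(413), np.int64(202)), (np.int64(415), np.int64(202)), (np.int64(416), np.int64(202)), (np.int64(413), np.int64(203)), (np.int64(415), np.int64(203)), (np.int64(416), np.int64(203))]
192 [45 43 44 44 42 40 40 43 44 45 44 45 45 46] [41 41 41 40 40
[... 1087 characters left out ...]
 119  44  54  66  22]
table
(array([469.489, 371.042]), 189.8686981201172, 169.5420379638672, -69.3538990020752, array([129.76, 234.47]))
(array([697.796, -72.018]), 93.30227661132812, 67.38633728027344, -84.7782335281372, array([301.256, 145.282]))
(array([713.007, 359.01 ]), 81.24172973632812, 80.4540786743164, -89.85293188691139, array([135.977, 138.736]))
z120
(array([463.121, 332.453]), 170.2834930419922, 152.05357360839844, -69.3538932800293, array([129.76, 234.47]))
(array([667.878, -64.905]), 83.6780014038086, 60.43531036376953, -84.7782506942749, array([301.256, 145.282]))
(array([681.519, 321.662]), 72.86151123046875, 72.15513610839844, -89.8528962880373, array([135.977, 138.736]))
```

Call:
apply_moves(targets=[[0,-0.06,0,0,-1],[-0.02,-0.1,0,0,-1],[-0.02,-0.1,0,0,-1]])

```text
time_s: 27.62
tcp_pos: [348.1, 44.9, 202.8]
tcp_rot: [[-0.189, 0.982, 0.0], [0.982, 0.189, -0.001], [-0.001, 0.0, -1.0]]
contact_force: [0.8, 0.5, 0.2]
opening: 90.9
finger_force: 0.0
```

```bash
python3 - <<'E'
from h import *
C=robot.camera_model("top")
o=robot.get_obs();p=o["tcp_pos"];print(p,o["tcp_rot"][:,0])
t=robot.read_camera("top")
print("table");[print(c) for c in cases(t)]
E
```

```text
[348.138  44.902 202.837] [-0.189  0.982 -0.001]
table
(array([418.477, 192.191]), 82.64969635009766, 59.375732421875, -78.2358922958374, array([198.743, 252.202]))
(array([461.829, 368.543]), 188.17578125, 185.69622802734375, -25.21136474609375, array([127.21 , 234.381]))
(array([697.796, -72.018]), 93.30227661132812, 67.38633728027344, -84.7782335281372, array([301.256, 145.282]))
(array([714.27 , 360.029]), 81.97258758544922, 78.9803237915039, 45.39918899536133, array([136.128, 138.628]))
```

Call:
apply_moves(targets=[[0.03,0.05,0,0,-1],[0.06,0.1,-0.02,0.01,-1],[0.0705,0.147,-0.05,0.01,-1],[0.0705,0.147,-0.11,0.01,-1],[0.0705,0.147,-0.16,0.01,-1]])

```text
time_s: 28.3
tcp_pos: [419.5, 196.1, 40.6]
tcp_rot: [[-0.206, 0.978, 0.001], [0.978, 0.206, 0.0], [0.0, 0.001, -1.0]]
contact_force: [0.2, -0.3, -0.2]
opening: 91.3
finger_force: 0.0
```

Call:
apply_moves(targets=[[0,0,-0.02,0,-1],[0,0,-0.035,0,-1],[0,0,-0.0375,0,-1],[0,0,-0.0375,0,1],[0,0,-0.0375,0,1]])

```text
time_s: 28.92
tcp_pos: [419.2, 194.8, 5.9]
tcp_rot: [[-0.205, 0.979, 0.002], [0.979, 0.205, 0.001], [0.0, 0.002, -1.0]]
contact_force: [-0.8, 0.0, 0.1]
opening: 73.9
finger_force: 0.0
```

Call:
apply_moves(targets=[[0,0,0,0,1],[0,0,0,0,1],[0,0,0,0,1],[0,0,0,0,1]])

```text
time_s: 29.42
tcp_pos: [418.8, 194.6, 5.8]
tcp_rot: [[-0.205, 0.979, 0.001], [0.979, 0.205, 0.001], [0.0, 0.001, -1.0]]
contact_force: [-0.0, -0.3, 5.3]
opening: 59.5
finger_force: 30.0
```

Call:
apply_moves(targets=[[0,0,0.05,0,1],[0,0,0.11,0,1],[0.035,-0.036,0.15,-0.04,1],[0.075,-0.077,0.16,-0.08,1],[0.115,-0.118,0.16,-0.12,1]])

```text
time_s: 30.05
tcp_pos: [534.9, 75.3, 166.6]
tcp_rot: [[-0.085, 0.996, 0.003], [0.996, 0.085, 0.001], [0.0, 0.003, -1.0]]
contact_force: [0.9, -0.1, -1.1]
opening: 59.9
finger_force: 30.0
```

Call:
apply_moves(targets=[[0.04,-0.042,0,0,1],[0.08,-0.083,0,0,1],[0.115,-0.12,0,0,1],[0.135,-0.1395,0,0,1],[0.135,-0.1395,0,0,1]])

```text
time_s: 30.68
tcp_pos: [668.9, -64.7, 163.8]
tcp_rot: [[-0.084, 0.996, -0.002], [0.996, 0.084, 0.0], [0.0, -0.002, -1.0]]
contact_force: [0.0, -0.1, -1.0]
opening: 60.0
finger_force: 30.0
```

Call:
apply_moves(targets=[[0,0,-0.015,0,1],[0,0,-0.028,0,1],[0,0,-0.036,0,1],[0,0,-0.036,0,1]])

```text
time_s: 31.18
tcp_pos: [667.6, -62.6, 128.2]
tcp_rot: [[-0.087, 0.996, -0.002], [0.996, 0.087, 0.0], [0.0, -0.002, -1.0]]
contact_force: [0.4, -0.2, -1.2]
opening: 59.6
finger_force: 30.0
```

Call:
apply_moves(targets=[[0.0005,0,-0.002,0,1],[0.0005,0,-0.003,0,1],[0.0005,0,-0.003,0,1],[0.0005,0,-0.003,0,-1],[0.0005,0,-0.003,0,-1]])

```text
time_s: 31.8
tcp_pos: [669.1, -63.2, 126.5]
tcp_rot: [[-0.086, 0.996, 0.001], [0.996, 0.086, -0.0], [-0.0, 0.001, -1.0]]
contact_force: [0.2, 0.7, -0.8]
opening: 76.8
finger_force: 0.0
```

Call:
apply_moves(targets=[[0,0,0,0,-1],[0,0,0,0,-1],[0,0,0,0,-1],[0,0,0.05,0,-1],[0,0,0.09,0,-1]])

```text
time_s: 32.42
tcp_pos: [669.1, -63.1, 217.7]
tcp_rot: [[-0.086, 0.996, 0.0], [0.996, 0.086, -0.0], [-0.0, 0.0, -1.0]]
contact_force: [0.1, -0.8, 0.4]
opening: 91.2
finger_force: 0.0
```

Call:
apply_moves(targets=[[-0.05,0,0,0,-1],[-0.11,0,0,0,-1],[-0.17,0,0,0,-1],[-0.23,0,0,0,-1],[-0.28,0,0,0,-1]])

```text
time_s: 33.05
tcp_pos: [386.5, -63.0, 216.3]
tcp_rot: [[-0.086, 0.996, 0.0], [0.996, 0.086, -0.0], [-0.0, 0.0, -1.0]]
contact_force: [0.1, -0.1, 1.2]
opening: 91.3
finger_force: 0.0
```

```bash
python3 - <<'E'
from h import *
C=robot.camera_model("top")
o=robot.get_obs();p=o["tcp_pos"];print(p,o["time_s"])
t=robot.read_camera("top");s=robot.read_camera("side")
[print(c) for c in cases(t,132)]
a=cv2.resize(s[150:250,220:400],(792,440))
b=cv2.resize(t[110:200,250:350],None,fx=1.5,fy=1.5)
a[-b.shape[0]:,-b.shape[1]:]=b
cv2.imwrite("pics/end.png",a[:,:,::-1])
E
```

```text
[386.535 -62.99  216.315] 33.05
(array([455.481, 323.362]), 167.5176239013672, 162.64772033691406, 39.022804260253906, array([127.668, 234.184]))
(array([667.529, -64.441]), 85.01121520996094, 62.55232238769531, -82.7449312210083, array([301.267, 144.183]))
(array([678.021, 317.512]), 71.93038177490234, 71.23298645019531, -89.8529513925314, array([135.977, 138.736]))
```

View pics/end.png

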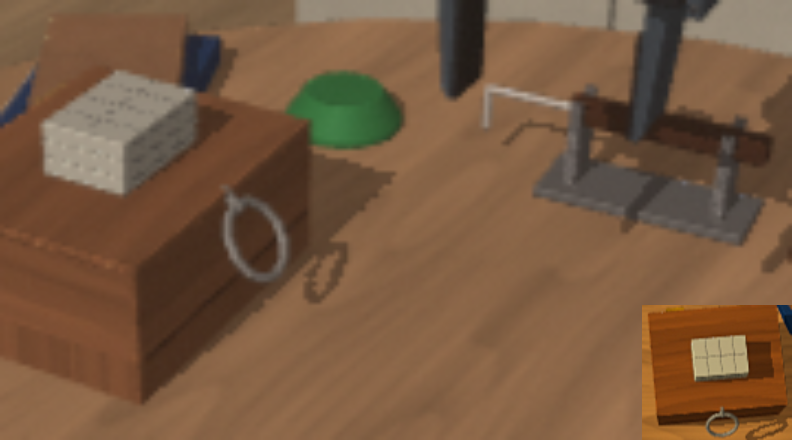

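```bash
python3 -c "
from cell import robot
print(robot.job_done())"
```

```text
the job is handed in; nothing more can be done
None
```

I handed the job in at about 33 s: the lid is shut, the pole is back on its rest within about 2 mm of where it was, and the three white cases on the table are stacked flush mid-lid; I had no verdict back from the judge.

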